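# Set the specimen stage to 30 degrees on its setting block

### The arm

A 7-joint arm with a two-finger parallel gripper is mounted at the origin on the work surface. World frame = base frame: x ahead of the robot, y to its left, z up, the work surface at z = 0. Lengths are in m, angles in rad, forces in N, time in s.
With the tool pointing down it reaches from about 0.4 to 0.85 m from the base axis. Payload 10.4 kg.
Tool frame: the origin (TCP) lies between the finger pads; the fingertips stand 11 mm ahead of it and the grasp point (between the pads) lies 8 mm behind it; z points along the fingers, y is the direction in which the jaws open and shut (so a half turn about z gives the same grasp; the last joint's range is limited). The gripper opens to 87 mm and grips with 3 to 60 N. Pads are 19 mm wide; open, the fingers measure 117 mm over their backs; the gripper's body (75 mm by 190 mm) begins 51 mm behind the grasp point.
Start: joints at [1.119, 0.332, -0.065, 1.46, 0.022, 1.35, -0.088], TCP at [0.26, -0.568, 0.203] pointing down, gripper open.
Joint ranges: [-2.6, 2.6], [-0.5, 2.12], [-1.47, 1.34], [0.16, 2.42], [-1.27, 4.41], [0.06, 2.06], [-2.6, 2.6]. Speed limits (rad/s): [2.22, 2.22, 2.79, 2.79, 3.14, 3.14, 3.14].

### API

Orientations are given as a unit quaternion [x, y, z, w].
In Python, from bench import r, eyes gives the robot as it stands.
- The arm moves only by the shell command python3 -m inch 'ROWS' [FORCE]. ROWS is a JSON object of lists of equal length, an entry for each row: "translation": the shift along the world's x, y, z scaled (see below), a list of three; "rot": the turn, a rotation vector about the world's x, y, z scaled (see below), a list of three; "jaw": the finger opening in mm, from 0 to 87. In form: {"translation": [[tx, ty, tz], ...], "rot": [[ax, ay, az], ...], "jaw": [jaw, ...]}. A call has 1 to 20 rows; each row is the pose to reach, as a shift and turn from the pose measured when the call began; what a row does not reach only later rows make up. The controller multiplies each number of a shift by 100 mm and each number of a turn by 60 degrees. A row lasts 1/10 s, in which the tool goes at most 50 mm and 8.59 degrees, less where a joint would pass 70% of its speed; a pose out of reach is approached as far as the arm can. A call with a number of a shift or a turn outside -1 to 1 is refused whole. A call with a gripper value outside its range is refused whole. The fingers move at their own pace and stop on an object; FORCE is the grip in N (left out, the last holds). Time passes only in rows, so rows that repeat a pose let the fingers close. It gives the time, the measured TCP pose, the force and the opening at its end, in the units of the state.
- r.read_state(): the state, without advancing time (a new reading comes with each control period).
- eyes.camera(name): name is "side" or "top"; returns the picture (480x640x3 uint8, blue, green, red); there is no depth.
- eyes.calibration(name): a dict with "fx", "fy", "cx", "cy" (pixels), "distortion" ([k1, k2, p1, p2, k3] as OpenCV has them; the pictures are not rectified), "R" (3x3) and "t" (3): a world point X has camera coordinates R X + t. Camera axes: x right, y down, z forward; pixel columns grow to the right and rows downward; lengths in m; the calibration is good to about 2 mm. A picture is of the moment at which its call begins. calibration takes no time and is no camera call.
- r.close_job(): hands the job in, once; it reports no verdict.
The state is a dict: "time": time; "joint_positions": joint angles; "joint_vel": joint speeds; "joint_torque": joint torques, N m; "ee_pos": TCP position; "eef_rot": TCP orientation; "ft_force": force on the tool from outside, world axes, zero at the start; "torque": the same for the moment, N m; "width": finger opening in m.
Only numpy, scipy, OpenCV 4.12 (cv2) and the standard library are available. Lean on these libraries where they do the work, as an engineer would, in place of code of your own. Each camera call takes 0.05 s, during which the arm holds its last target. There are 200 camera calls.

### The job

Set the tilting specimen stage to 30 degrees: swing its plate up and over by the red handle, stand the orange setting block on end in the yellow-cornered pocket of the blue base, then bring the plate gently back down, without letting it fall, until its roller rests on top of the block. Leave the beaker, the bottle and the tape reel around the block where they stand.

Things in the scene. Friction and masses are not known exactly. Their poses are not given: they have to be found in the camera images.
- stage: Tilting stage, fixed: dark base plate 215 long (x -115 to +100), 100 wide, 12 mm thick, with two upright blue cheeks 8 mm thick from z 12 to 67, x -115 to +90, inner faces at y = +-30. Origin on the bench under the middle; x runs along the channel from the hinge to the open end, z up. The plate swings between the cheeks.
- hinge (a point): Axis of the plate's hinge, across the channel (along the stage's y): stage x -80, z 22 mm.
- pocket (a point): Centre of the pocket floor: stage x +58.6, y 0, z 12 mm. Four yellow tabs (6 mm high, 12 long in y, against the cheeks) bound it, 46 mm apart in x; the cheeks (60 mm apart) are its sides. The block fits only on end with its 50 mm width across the channel, 40 mm thickness along it. No room for fingers between block and cheeks, plenty along the channel.
- plate (a joint): Tilt of the plate, rad: 0 = level, grows as its free end rises; travel 0 (low rest on its roller, where it starts) to 1.85 (leaning back past upright, where it stays by its own weight). In between it falls freely; lifting takes about 3 N at the handle. Aluminium plate 185 x 50 x 10 mm with a copper coupon fixed on it, its centre plane 16 mm above the hinge axis.
- roller (a point): Centre of the steel roller (20 mm diameter, 30 long) under the plate's free end, 160 mm from the hinge axis and level with it at tilt 0, when it touches the base: sin(tilt) = height of block under it / 160 mm. A block 80 mm high gives 30 degrees (0.524 rad).
- handle (a point): Middle of the plate's red handle bar: round, 12 mm thick, 68 mm long along the stage's y; in the plate's frame 215 mm from the hinge axis along the plate and 16 mm above it. Moves with the plate. Free gap between bar and plate end 35 mm along, 52 mm across: open the fingers only partly (about 40 mm). The bar can turn in a light grip, so the tool may stay pointing down.
- block: Orange setting block with dark dots, 80 (x) x 50 (y) x 40 mm (z), about 0.43 kg, lying flat on the bench. Origin at the centre of its 80 x 50 underside.
- block_center (a point): Centre of the setting block, 20 mm above its origin.
- beaker: Empty glass beaker, 72 mm across, 90 mm high; origin under its centre. Stands about 12 cm from the block.
- bottle: White plastic bottle with label, 60 mm across, 150 mm high; origin under its centre. Stands about 12 cm from the block.
- reel: Blue tape reel lying flat, 84 mm across, 30 mm high; origin under its centre. Lies about 12 cm from the block.
- case: Flat white instrument case with three low black knobs, fixed beyond the work: 100 (x) x 160 (y) x 56 mm high. Origin under its middle.
Not all that is in view belongs to the job. Of the things like the block, leave any that is green, purple or turquoise; of the rest the smaller one is meant.

How it is judged:
By the outcome, as a careful person would: the job done as asked, in the order asked, and still so for the second after the job is handed in, with the robot touching nothing.
It also fails if it takes over 72 s, if anything falls off the work surface, if the arm or the gripper's body presses on something with over 40 N, if the wrist force passes 120 N, or if a joint passes its speed limit or range.

## Working session

There is one attempt and no reset: what is moved stays moved. The work goes in short steps, Python scripts to look and compute and a shell command to move; the robot and the scene stay as the last step left them, time stands still between calls to the robot, and variables do not carry over. Pictures are saved under pics/ and viewed, about 8 in all and at most 12, crops included, and the job is handed in when it is done.

```bash
ls; mkdir -p pics
python3 - <<'E'
from bench import r, eyes
import cv2,numpy as np
for n in("top","side"):
    cv2.imwrite(f"pics/{n}0.png",eyes.camera(n)); c=eyes.calibration(n)
    print(n,{k:np.round(v,4).tolist() for k,v in c.items()}, (-np.array(c["R"]).T@np.array(c["t"])).round(3))
s=r.read_state();print(s)
E
```

```text
pics
top {'fx': 609.275, 'fy': 609.275, 'cx': 311.8617, 'cy': 234.7452, 'distortion': [-0.0703, 0.0, 0.0, 0.0, 0.0], 'R': [[0.0202, -0.9998, -0.0068], [-0.9988, -0.0199, -0.0443], [0.0441, 0.0077, -0.999]], 't': [-0.0353, 0.5422, 1.4762]} [ 0.477 -0.036  1.498]
side {'fx': 592.1423, 'fy': 592.1423, 'cx': 318.7075, 'cy': 236.5824, 'distortion': [-0.0075, 0.0, 0.0, 0.0, 0.0], 'R': [[-0.9763, -0.2162, 0.0093], [-0.1605, 0.6943, -0.7015], [0.1452, -0.6864, -0.7126]], 't': [0.5308, 0.135, 1.3392]} [0.345 0.94  1.044]
{'time': 0.1, 'joint_positions': array([ 1.11938454,  0.33279025, -0.06472663,  1.4608746 ,  0.02160476,
        1.34988201, -0.08848298]), 'joint_vel': array([-0.00189151, -0.00232087, -0.00039412, -0.00165393, -0.0003212 ,
       -0.0011728 ,  0.00061088]), 'joint_torque': array([ 2.03945565e-03, -6.24544430e+01,  2.51031120e-02, -3.90719569e+01,
       -6.14080369e-02,  3.65655811e-02,  7.34687524e-05]), 'ee_pos': array([ 0.2597225 , -0.56806869,  0.20203684]), 'eef_rot': array([ 9.77096096e-01,  2.12797610e-01, -1.59750192e-04, -6.08584110e-04]), 'ft_force': array([ 0.42545194, -0.26128666,  0.81869182]), 'torque': array([-0.022426  ,  0.00753447,  0.00411785]), 'width': 0.08671911843379267}
```

View pics/top0.png

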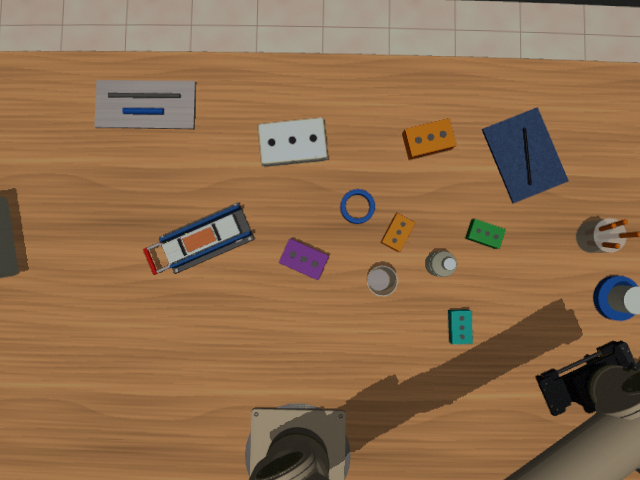

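View pics/side0.png

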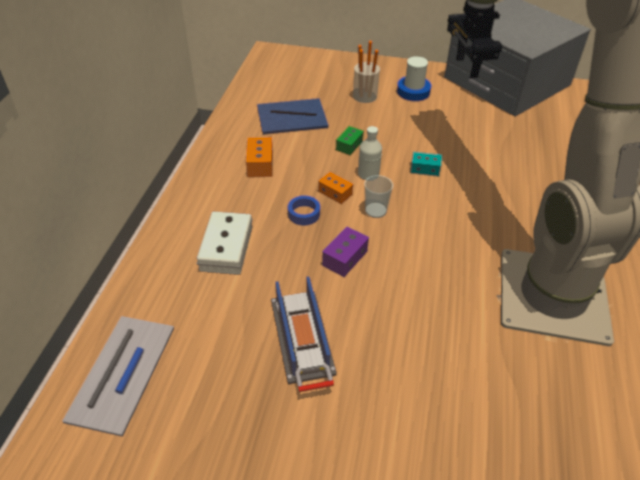

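Candidates for the block: the small orange one at top (398,231), the large orange one at (429,138), purple (304,258), green (486,233) and turquoise (460,327). The description points to the small orange one. Around it stand the reel (357,206), beaker (382,279) and bottle (441,264).

```bash
cat > h.py <<'E'
import cv2,numpy as np
from bench import r,eyes
def cal(n):
    c=eyes.calibration(n);K=np.array([[c["fx"],0,c["cx"]],[0,c["fy"],c["cy"]],[0,0,1.]])
    return K,np.array(c["distortion"]),np.array(c["R"]),np.array(c["t"])
def back(n,px,z):
    K,d,R,t=cal(n);u=cv2.undistortPoints(np.array(px,float).reshape(-1,1,2),K,d)[:,0]
    D=np.c_[u,np.ones(len(u))]@R;C=-R.T@t
    return C+D*((z-C[2])/D[:,2])[:,None]
def proj(n,X):
    K,d,R,t=cal(n);return cv2.projectPoints(np.array(X,float).reshape(-1,3),cv2.Rodrigues(R)[0],t,K,d)[0][:,0]
def mask(im,lo,hi,box):
    m=cv2.inRange(cv2.cvtColor(im,cv2.COLOR_BGR2HSV),lo,hi);k=np.zeros_like(m);x0,y0,x1,y1=box;k[y0:y1,x0:x1]=1
    return m*k
E
python3 - <<'E'
from h import *
t=cv2.imread("pics/top0.png");s=cv2.imread("pics/side0.png")
def rect(im,lo,hi,box):
    m=mask(im,lo,hi,box);c=cv2.findNonZero(m);return c.mean((0,1)),cv2.minAreaRect(c),len(c)
def show(name,n,im,lo,hi,box,z):
    ce,re,k=rect(im,lo,hi,box);W=back(n,cv2.boxPoints(re),z)
    e=np.linalg.norm(np.diff(W,axis=0),axis=1)[:2];d=W[1]-W[0] if e[0]>e[1] else W[2]-W[1]
    print(name,n,k,ce.round(1),back(n,[ce],z)[0].round(4),"rect c",W.mean(0).round(4),e.round(4),np.degrees(np.arctan2(d[1],d[0])).round(1))
O=((8,150,150),(20,255,255))
show("block",'top',t,*O,(370,200,420,260),.04)
show("big",'top',t,*O,(395,110,465,165),.06)
Rd=((0,190,80),(6,255,255))
show("handle",'top',t,*Rd,(135,235,170,280),.042)
show("handle",'side',s,*Rd,(290,370,345,400),.042)
b=t[195:285,135:275];a=t[195:285,340:430]
P=cv2.resize(b,None,fx=5.5,fy=5.5,interpolation=cv2.INTER_CUBIC)[:, :]
A=cv2.resize(a,None,fx=3.4,fy=3.4,interpolation=cv2.INTER_CUBIC)
cv2.imwrite("pics/stage.png",P);
big=cv2.resize(t[110:290,340:500],None,fx=3.3,fy=3.3,interpolation=cv2.INTER_CUBIC);cv2.imwrite("pics/block.png",big)
for n,p,z in(("reel",(357,206),.03),("beaker",(382,279),.045),("bottle",(441,264),.12),("purple",(304,258),.05),("case",(293,141),.056)):print(n,back('top',[p],z).round(3))
E
```

```text
block top 589 [398.6 232. ] [ 0.5522 -0.2324  0.04  ] rect c [ 0.5526 -0.233   0.04  ] [0.0789 0.0497] -26.9
big top 1160 [430.4 136.4] [ 0.7814 -0.303   0.06  ] rect c [ 0.7818 -0.3032  0.06  ] [0.1127 0.0691] -75.5
handle top 116 [149.8 260.9] [0.4706 0.3637 0.042 ] rect c [0.4714 0.3637 0.042 ] [0.0108 0.0673] -156.3
handle side 148 [315.7 385.4] [0.4692 0.3646 0.042 ] rect c [0.4694 0.3643 0.042 ] [0.0652 0.0101] -154.5
reel [[ 0.614 -0.132  0.03 ]]
beaker [[ 0.439 -0.194  0.045]]
bottle [[ 0.478 -0.319  0.12 ]]
purple [[ 0.485 -0.007  0.05 ]]
case [[0.764 0.025 0.056]]
```

View pics/stage.png

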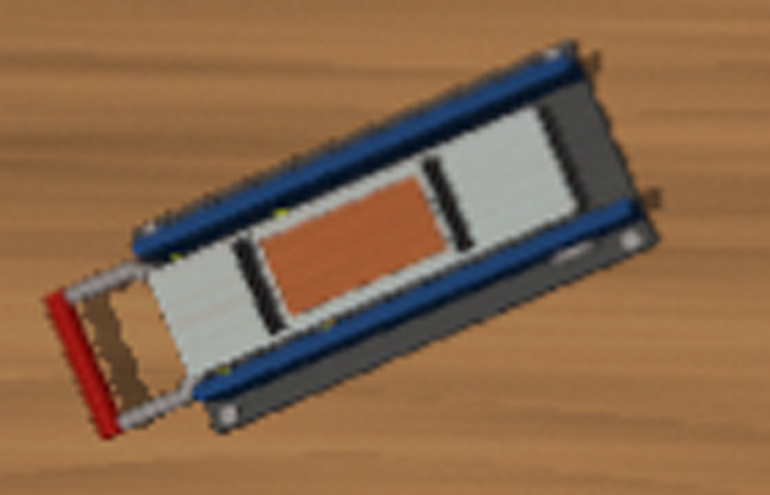

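View pics/block.png

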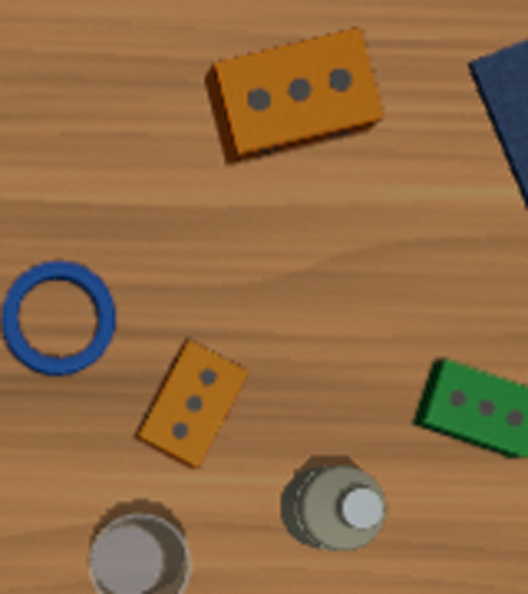

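Run:
```python
from h import *
px=np.array([[137,240],[575,60],[200,390],[640,208]])/5.5+[135,195]
W=back('top',px,.067);a,b=(W[0]+W[2])/2,(W[1]+W[3])/2
d=a-b;L=np.linalg.norm(d);print("len",L.round(4),"(205) widths",np.linalg.norm(W[0]-W[2]).round(4),np.linalg.norm(W[1]-W[3]).round(4),"yaw",np.degrees(np.arctan2(d[1],d[0])).round(2))
print([np.degrees(np.arctan2(*(W[i]-W[i+1])[[1,0]])).round(2) for i in(0,2)])
u=d/L;o=(a+b)/2+12.5e-3*u;print("origin",o.round(4),"handle pred",(o+.135*u).round(4))
# fit yaw/origin using handle + cheek: print swing shifts
yaw=np.arctan2(d[1],d[0])
for t in np.linspace(0,1.85,13): print(round(t,3),(np.array([(.215*np.cos(t)-.016*np.sin(t)-.215)*np.cos(yaw),(.215*np.cos(t)-.016*np.sin(t)-.215)*np.sin(yaw),.215*np.sin(t)+.016*np.cos(t)-.016])*10).round(3))
```

```text
len 0.2042 (205) widths 0.0702 0.0696 yaw 113.52
[np.float64(113.44), np.float64(113.6)]
origin [0.5278 0.2376 0.067 ] handle pred [0.474  0.3614 0.067 ]
0.0 [-0.  0.  0.]
0.154 [ 0.02  -0.046  0.328]
0.308 [ 0.06  -0.137  0.645]
0.462 [ 0.119 -0.273  0.942]
0.617 [ 0.195 -0.448  1.214]
0.771 [ 0.287 -0.659  1.453]
0.925 [ 0.393 -0.902  1.653]
1.079 [ 0.509 -1.17   1.811]
1.233 [ 0.634 -1.457  1.922]
1.388 [ 0.764 -1.756  1.983]
1.542 [ 0.897 -2.061  1.994]
1.696 [ 1.028 -2.363  1.953]
1.85 [ 1.156 -2.656  1.863]
```

```bash
python3 -m inch '{"translation":[[0.5,0.5,0.5],[0.9,1,1],[0.9,1,1]],"rot":[[0,0,0],[0,0,0],[0,0,0]],"jaw":[40,40,40]}' 20; python3 -m inch '{"translation":[[0.45,0.5,0],[0.9,1,0],[0.9,1,0]],"rot":[[0,0,0],[0,0,0],[0,0,0]],"jaw":[40,40,40]}'
```

```text
time: 0.4
ee_pos: [0.3412, -0.4772, 0.2921]
eef_rot: [0.977, 0.213, -0.0, -0.001]
ft_force: [0.8, -0.1, 0.7]
width: 0.0707
time: 0.7
ee_pos: [0.4334, -0.374, 0.2921]
eef_rot: [0.977, 0.214, -0.0, -0.001]
ft_force: [0.3, -0.4, 0.7]
width: 0.0467
```

```bash
Z='"rot":[[0,0,0],[0,0,0],[0,0,0]],"jaw":[38,38,38]'
python3 -m inch '{"translation":[[0.4,0.5,0],[0.8,1,0],[0.8,1,0]],"rot":[[0,0,0],[0,0,0],[0,0,0]],"jaw":[36,36,36]}' >/dev/null
python3 -m inch '{"translation":[[0.3,0.5,0],[0.6,1,0],[0.6,1,0]],"rot":[[0,0,0],[0,0,0],[0,0,0]],"jaw":[36,36,36]}' >/dev/null
python3 -m inch '{"translation":[[0.1,0.5,0],[0.2,1,0],[0.2,1,0]],"rot":[[0,0,0],[0,0,0],[0,0,0]],"jaw":[36,36,36]}' |sed -n 2p
python3 -m inch '{"translation":[[0,0.5,0],[0,1,0],[0,1,0]],"rot":[[0,0,0],[0,0,0],[0,0,0]],"jaw":[36,36,36]}' >/dev/null
python3 -m inch '{"translation":[[-0.1,0.5,0],[-0.2,1,0],[-0.2,1,0]],"rot":[[0,0,0],[0,0,0],[0,0,0]],"jaw":[36,36,36]}' |sed -n 2p
python3 -m inch '{"translation":[[-0.3,0.5,0],[-0.6,1,0],[-0.6,1,0]],"rot":[[0,0,0],[0,0,0],[0,0,0]],"jaw":[36,36,36]}' >/dev/null
python3 -m inch '{"translation":[[-0.25,0.5,0],[-0.5,1,0],[-0.5,1,0]],"rot":[[0,0,-0.02],[0,0,-0.02],[0,0,-0.02]],"jaw":[36,36,36]}'
```

```text
ee_pos: [0.5975, -0.0563, 0.2911]
ee_pos: [0.574, 0.1583, 0.2911]
time: 2.8
ee_pos: [0.4572, 0.3669, 0.2914]
eef_rot: [0.974, 0.228, -0.0, -0.01]
ft_force: [0.2, 0.1, 0.2]
width: 0.0361
```

```bash
python3 -m inch '{"translation":[[0.14,-0.04,-0.4],[0.14,-0.04,-0.8],[0.14,-0.04,-1],[0.14,-0.04,-1],[0.14,-0.04,-1]],"rot":[[0,0,-0.045],[0,0,-0.045],[0,0,-0.045],[0,0,-0.045],[0,0,-0.045]],"jaw":[36,36,36,36,36]}'
python3 -m inch '{"translation":[[0,0,-0.4],[0,0,-0.8],[0,0,-0.8],[0,0,-0.8]],"rot":[[0,0,0],[0,0,0],[0,0,0],[0,0,0]],"jaw":[36,36,36,36]}'
python3 - <<'E'
from h import *
t=eyes.camera("top");s=eyes.camera("side")
A=cv2.resize(t[200:290,110:210],None,fx=4,fy=4,interpolation=3);B=cv2.resize(s[300:420,250:350],None,fx=4,fy=4,interpolation=3)
A=cv2.copyMakeBorder(A,0,120,0,0,0);cv2.imwrite("pics/g1.png",np.hstack([A,B]))
E
```

```text
time: 3.3
ee_pos: [0.4715, 0.3628, 0.192]
eef_rot: [0.979, 0.205, 0.0, -0.01]
ft_force: [-0.1, 0.2, -0.1]
width: 0.036
time: 3.7
ee_pos: [0.4721, 0.3634, 0.1141]
eef_rot: [0.979, 0.205, 0.001, -0.01]
ft_force: [0.3, 0.3, 0.8]
width: 0.036
```

View pics/g1.png

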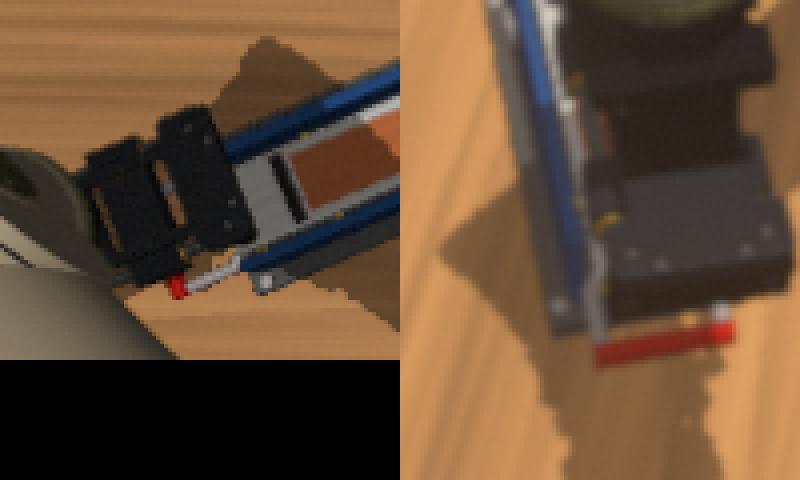

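The gripper body covers the bar and is centred over it in both views; one red end shows in the top view at (180,287). The tool is aligned, so I lower it and close.

```bash
python3 -m inch '{"translation":[[0,0,-0.3],[0,0,-0.5],[0,0,-0.7],[0,0,-0.84],[0,0,-0.84]],"rot":[[0,0,0],[0,0,0],[0,0,0],[0,0,0],[0,0,0]],"jaw":[36,36,36,36,36]}'
python3 -m inch '{"translation":[[0,0,0],[0,0,0],[0,0,0],[0,0,0],[0,0,0],[0,0,0]],"rot":[[0,0,0],[0,0,0],[0,0,0],[0,0,0],[0,0,0],[0,0,0]],"jaw":[20,8,8,8,8,8]}' 10
```

```text
time: 4.3
ee_pos: [0.4728, 0.3639, 0.031]
eef_rot: [0.979, 0.205, 0.002, -0.01]
ft_force: [-1.3, -0.2, 0.0]
width: 0.0359
time: 4.9
ee_pos: [0.4728, 0.3639, 0.0311]
eef_rot: [0.979, 0.205, 0.002, -0.01]
ft_force: [-0.6, -0.4, -0.3]
width: 0.0087
```

```bash
python3 -m inch '{"translation":[[0,0,0],[0,0,0],[0,0,0]],"rot":[[0,0,0],[0,0,0],[0,0,0]],"jaw":[2,2,2]}' 10
python3 -m inch '{"translation":[[0,0,0.1],[0,0,0.15],[0,0,0.15]],"rot":[[0,0,0],[0,0,0],[0,0,0]],"jaw":[2,2,2]}'
python3 - <<'E'
from h import *
t=eyes.camera("top");s=eyes.camera("side")
A=cv2.resize(t[200:290,110:210],None,fx=4,fy=4,interpolation=3);B=cv2.resize(s[300:420,250:350],None,fx=4,fy=4,interpolation=3)
A=cv2.copyMakeBorder(A,0,120,0,0,0);cv2.imwrite("pics/g2.png",np.hstack([A,B]))
E
```

```text
time: 5.2
ee_pos: [0.4728, 0.3639, 0.0311]
eef_rot: [0.979, 0.205, 0.002, -0.01]
ft_force: [0.6, 0.1, 0.1]
width: 0.0025
time: 5.5
ee_pos: [0.4734, 0.3645, 0.0475]
eef_rot: [0.979, 0.205, 0.003, -0.011]
ft_force: [-0.1, 1.1, 0.1]
width: 0.0019
```

View pics/g2.png

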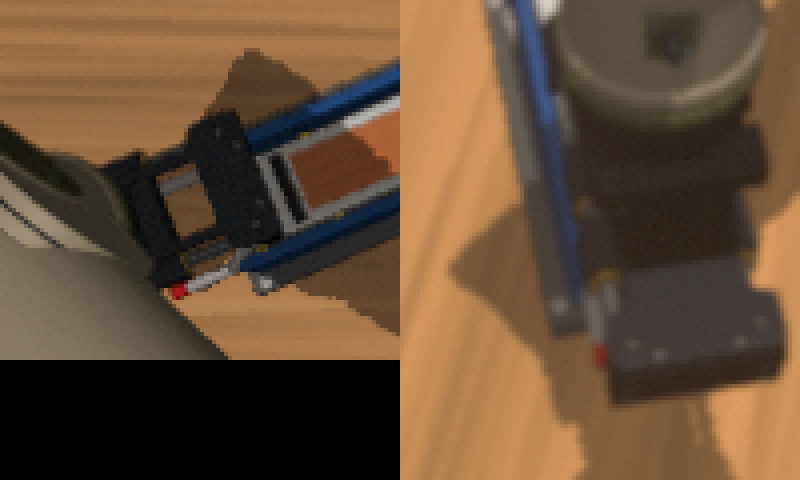

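The fingers closed on nothing. I'll project the tool and the bar into both pictures to see where they lie.

Run:
```python
from h import *
from scipy.spatial.transform import Rotation as Ro
s=r.read_state();R=Ro.from_quat(s["eef_rot"]).as_matrix();p=s["ee_pos"];print(p,R.round(3).tolist(),s["width"])
out=[]
for n,box in(("top",(110,190,220,300)),("side",(230,290,360,430))):
    im=eyes.camera(n);x0,y0,x1,y1=box;f=4 if n=="top" else 3.4
    A=cv2.resize(im[y0:y1,x0:x1],None,fx=f,fy=f,interpolation=3)
    u=np.array([-.399,.917,0]);v=np.array([.917,.399,0]);hc=np.array([.471,.3635,.038])
    P=lambda X:tuple(((proj(n,[X])[0]-[x0,y0]+.5)*f).astype(int).tolist())
    for k in(0,.011,-.008,-.059): cv2.circle(A,P(p+k*R[:,2]),3,(0,255,0),-1)
    for y in(-.095,.095): cv2.circle(A,P(p-.08*R[:,2]+y*R[:,1]),4,(255,255,0),-1)
    cv2.line(A,P(hc+.034*v),P(hc-.034*v),(255,0,255),1)
    m=mask(im,(0,190,80),(6,255,255),box);print(n,cv2.boundingRect(cv2.findNonZero(m)))
    out.append(cv2.copyMakeBorder(A,0,480-A.shape[0],0,0,0) if A.shape[0]<480 else A[:480])
cv2.imwrite("pics/g3.png",np.hstack([o[:440] for o in out])[:, :800])
print([o.shape for o in out])
```

```text
[0.47295535 0.36395288 0.04638359] [[0.916, 0.401, -0.0], [0.401, -0.916, 0.021], [0.008, -0.02, -1.0]] 0.0018165827544247928
top (153, 271, 4, 4)
side (300, 388, 1, 3)
[(480, 440, 3), (480, 442, 3)]
```

View pics/g3.png

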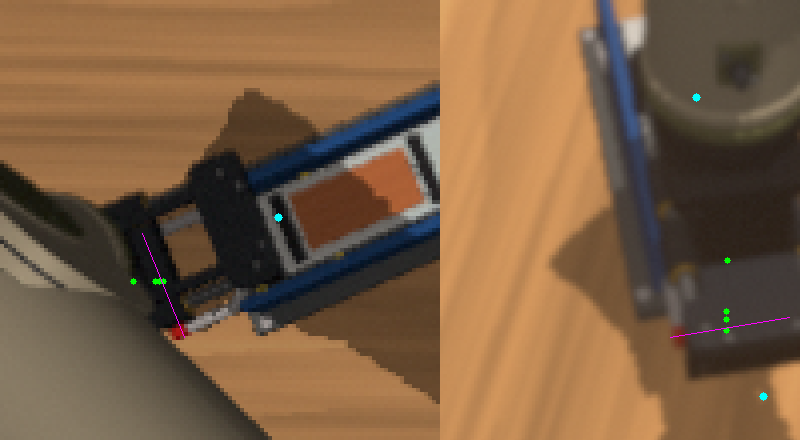

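Run:
```python
from h import *
from scipy.spatial.transform import Rotation as Ro
R=Ro.from_quat([.9770961,.2127976,-.00016,-.0006086]).as_matrix();p=np.array([.25972,-.56807,.20204])
out=[]
for n,box,f in(("top",(530,330,640,430),3.6),("side",(430,0,530,100),4)):
    im=cv2.imread(f"pics/{n}0.png");x0,y0,x1,y1=box
    A=cv2.resize(im[y0:y1,x0:x1],None,fx=f,fy=f,interpolation=3);A=cv2.convertScaleAbs(A,alpha=2,beta=20)
    P=lambda X:tuple(((proj(n,[X])[0]-[x0,y0]+.5)*f).astype(int).tolist())
    for y in(-.0435,.0435):
        for k in(.011,-.059): cv2.circle(A,P(p+k*R[:,2]+y*R[:,1]),3,(0,255,0),-1)
    for y in(-.095,.095): cv2.circle(A,P(p-.059*R[:,2]+y*R[:,1]),4,(255,255,0),-1)
    out.append(cv2.copyMakeBorder(A,0,400-A.shape[0],0,0,0))
cv2.imwrite("pics/g4.png",np.hstack(out))
```

```text
(no output)
```

View pics/g4.png

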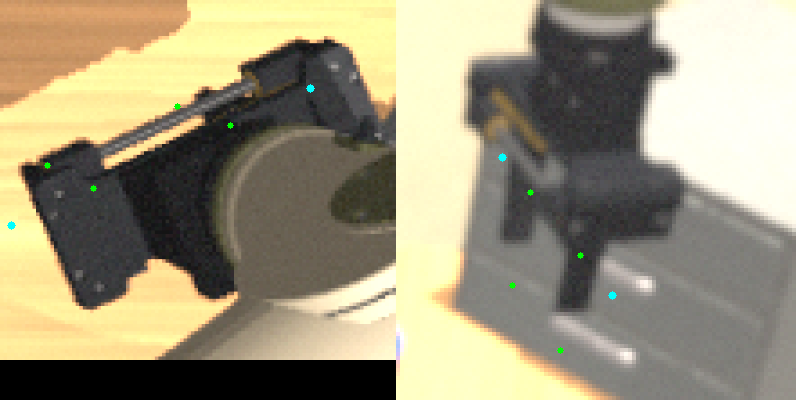

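The side view at the start shows the real fingertips at about (475,77), roughly 10 px above where the state puts them. That makes them about 32 mm higher than `ee_pos` says, which explains closing above the bar (tips really at about 52 mm, bar top at 44). I'll test this with a slow descent while watching the force.

```bash
python3 -m inch '{"translation":[[0,0,0],[0,0,0],[0,0,0],[0,0,0],[-0.01,-0.01,-0.08],[-0.01,-0.01,-0.16],[-0.01,-0.01,-0.16]],"rot":[[0,0,0],[0,0,0],[0,0,0],[0,0,0],[0,0,0],[0,0,0],[0,0,0]],"jaw":[36,36,36,36,36,36,36]}' 10
python3 -m inch '{"translation":[[0,0,-0.05],[0,0,-0.1],[0,0,-0.16],[0,0,-0.16]],"rot":[[0,0,0],[0,0,0],[0,0,0],[0,0,0]],"jaw":[36,36,36,36]}'
python3 -m inch '{"translation":[[0,0,-0.05],[0,0,-0.1],[0,0,-0.15],[0,0,-0.15]],"rot":[[0,0,0],[0,0,0],[0,0,0],[0,0,0]],"jaw":[36,36,36,36]}'
python3 -m inch '{"translation":[[0,0,0],[0,0,0],[0,0,0],[0,0,0],[0,0,0],[0,0,0]],"rot":[[0,0,0],[0,0,0],[0,0,0],[0,0,0],[0,0,0],[0,0,0]],"jaw":[20,8,8,8,8,8]}' 8
```

```text
time: 6.4
ee_pos: [0.4709, 0.362, 0.0282]
eef_rot: [0.979, 0.205, 0.001, -0.01]
ft_force: [-0.0, 0.1, -1.1]
width: 0.0356
time: 6.8
ee_pos: [0.4704, 0.3616, 0.0112]
eef_rot: [0.979, 0.205, -0.0, -0.01]
ft_force: [0.5, -1.0, -0.4]
width: 0.0359
time: 7.2
ee_pos: [0.47, 0.3612, -0.0047]
eef_rot: [0.979, 0.205, -0.001, -0.009]
ft_force: [-0.2, 1.0, -1.1]
width: 0.0355
time: 7.8
ee_pos: [0.4687, 0.3647, -0.004]
eef_rot: [0.978, 0.206, -0.0, -0.012]
ft_force: [-3.3, 9.7, -1.6]
width: 0.0115
```

Gripped: the width is 11.5 mm, with the state z about 33 mm below the real height. Next, the swing along the arc.

```bash
python3 -m inch '{"translation":[[0.01,-0.015,0.16],[0.02,-0.046,0.33],[0.04,-0.09,0.49],[0.06,-0.137,0.645],[0.09,-0.2,0.8],[0.119,-0.273,0.942],[0.119,-0.273,0.942]],"rot":[[0,0,0],[0,0,0],[0,0,0],[0,0,0],[0,0,0],[0,0,0],[0,0,0]],"jaw":[8,8,8,8,8,8,8]}' 10
```

```text
time: 8.5
ee_pos: [0.4821, 0.3351, 0.0922]
eef_rot: [0.979, 0.205, 0.0, -0.011]
ft_force: [2.2, -3.8, -5.1]
width: 0.0107
```

```bash
python3 -m inch '{"translation":[[0.03,-0.07,0.13],[0.06,-0.15,0.25],[0.1,-0.25,0.38],[0.15,-0.36,0.49],[0.2,-0.48,0.6],[0.26,-0.61,0.69],[0.32,-0.74,0.775],[0.375,-0.87,0.85],[0.375,-0.87,0.85]],"rot":[[0,0,0],[0,0,0],[0,0,0],[0,0,0],[0,0,0],[0,0,0],[0,0,0],[0,0,0],[0,0,0]],"jaw":[8,8,8,8,8,8,8,8,8]}'
```

```text
time: 9.4
ee_pos: [0.521, 0.2447, 0.1778]
eef_rot: [0.979, 0.203, 0.0, -0.01]
ft_force: [5.2, -1.8, -12.3]
width: 0.0114
```

```bash
python3 -m inch '{"translation":[[0.055,-0.12,0.04],[0.11,-0.25,0.08],[0.175,-0.4,0.12],[0.24,-0.55,0.14],[0.3,-0.7,0.15],[0.37,-0.86,0.15],[0.37,-0.86,0.15]],"rot":[[0,0,0],[0,0,0],[0,0,0],[0,0,0],[0,0,0],[0,0,0],[0,0,0]],"jaw":[8,8,8,8,8,8,8]}'
```

```text
time: 10.1
ee_pos: [0.5603, 0.1556, 0.1938]
eef_rot: [0.98, 0.201, 0.002, -0.01]
ft_force: [4.3, 1.9, -0.5]
width: 0.0109
```

```bash
python3 -m inch '{"translation":[[0.055,-0.13,0],[0.11,-0.27,-0.03],[0.16,-0.37,-0.06],[0.2,-0.46,-0.09],[0.23,-0.54,-0.12],[0.24,-0.56,-0.13],[0.24,-0.56,-0.13]],"rot":[[0,0,0],[0,0,0],[0,0,0],[0,0,0],[0,0,0],[0,0,0],[0,0,0]],"jaw":[8,8,8,8,8,8,8]}'
```

```text
time: 10.8
ee_pos: [0.5849, 0.0995, 0.1814]
eef_rot: [0.98, 0.201, 0.002, -0.01]
ft_force: [4.6, 0.2, 1.6]
width: 0.0113
```

```bash
python3 -m inch '{"translation":[[0,0,0],[0,0,0],[0,0,0],[0,0,0.1],[0,0,0.3],[0,0,0.6],[0,0,0.9],[0,0,0.9]],"rot":[[0,0,0],[0,0,0],[0,0,0],[0,0,0],[0,0,0],[0,0,0],[0,0,0],[0,0,0]],"jaw":[22,30,32,32,32,32,32,32]}'
python3 -m inch '{"translation":[[0.0,-0.3,0.05],[0.0,-0.6,0.1],[0,-1,0.1],[0,-1,0.1],[0,-1,0.1],[0,-1,0.1],[0,-1,0.1]],"rot":[[0,0,-0.14],[0,0,-0.28],[0,0,-0.42],[0,0,-0.56],[0,0,-0.7],[0,0,-0.835],[0,0,-0.835]],"jaw":[70,70,70,70,70,70,70]}'
python3 -m inch '{"translation":[[0.0,-0.4,0],[0.0,-0.8,0],[0,-1,0],[0,-1,0],[0,-1,0],[0,-1,0]],"rot":[[0.06,0.12,0],[0.12,0.24,0],[0.18,0.36,0],[0.24,0.48,0],[0.3,0.595,0],[0.3,0.595,0]],"jaw":[70,70,70,70,70,70]}'
python3 -m inch '{"translation":[[0.0,-0.4,0],[0.0,-0.8,0],[0,-1,0],[0,-1,0]],"rot":[[0,0,0],[0,0,0],[0,0,0],[0,0,0]],"jaw":[70,70,70,70]}'
python3 - <<'E'
from h import *
from scipy.spatial.transform import Rotation as Ro
s=r.read_state();R=Ro.from_quat(s["eef_rot"]).as_matrix();p=s["ee_pos"];print(p,R.round(3).tolist(),s["joint_positions"].round(2))
out=[]
for n,f,w in(("top",3,.0),("side",3,.0)):
    im=eyes.camera(n);cv2.imwrite(f"pics/tilt_{n}.png",im);c=proj(n,[p])[0].astype(int);x0,y0=c-[65,75]
    A=cv2.resize(im[max(y0,0):y0+150,x0:x0+130],None,fx=f,fy=f,interpolation=3);A=cv2.convertScaleAbs(A,alpha=1.6,beta=15);y0=max(y0,0);print(n,x0,y0)
    P=lambda X:tuple(((proj(n,[X])[0]-[x0,y0]+.5)*f).astype(int).tolist())
    for y in(-.035,.035):
        for k in(.011,-.022): cv2.circle(A,P(p+k*R[:,2]+y*R[:,1]),3,(0,255,0),-1)
        cv2.circle(A,P(p+.011*R[:,2]+y*R[:,1]+[0,0,.033]),3,(255,0,255),-1)
    out.append(cv2.copyMakeBorder(A,0,450-A.shape[0],0,0,0))
cv2.imwrite("pics/g5.png",np.hstack(out))
E
```

```text
time: 11.6
ee_pos: [0.5864, 0.1002, 0.2765]
eef_rot: [0.979, 0.201, 0.006, -0.01]
ft_force: [0.1, -0.4, 0.5]
width: 0.0316
time: 12.3
ee_pos: [0.5861, 0.0004, 0.2866]
eef_rot: [0.972, -0.234, 0.009, -0.006]
ft_force: [0.3, 0.4, -0.4]
width: 0.069
time: 12.9
ee_pos: [0.5838, -0.0916, 0.3086]
eef_rot: [0.94, -0.222, -0.235, -0.108]
ft_force: [0.2, 4.9, 0.5]
width: 0.0701
time: 13.3
ee_pos: [0.5727, -0.1884, 0.2917]
eef_rot: [0.943, -0.225, -0.223, -0.108]
ft_force: [-0.1, 0.5, -0.4]
width: 0.0701
[ 0.57270576 -0.18835588  0.29172301] [[0.8, -0.471, -0.372], [-0.376, -0.876, 0.303], [-0.468, -0.103, -0.878]] [ 0.39  0.68 -0.11  0.87 -0.13  2.06 -1.78]
top 328 140
side 260 32
```

View pics/g5.png

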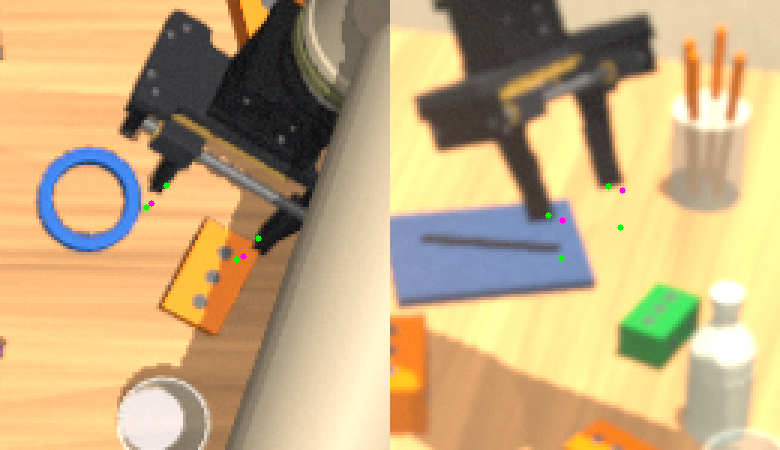

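The fingertips lie on the points 33 mm back along the tool axis in both views: side crop (537,217)/(606,183) against predicted (548,215)/(608,186). So the reported TCP is 33 mm ahead of the real one along the tool, and the true grasp point is ee − 41 mm·z. Joint 6 is at its limit here, so the tilt stopped at 29°; lower down there should be more.

```bash
cat >> h.py <<'E'
from scipy.spatial.transform import Rotation as Ro
def goal(g,z,y):
    "shift and turn (move units) to bring true grasp point to g, tool z,y given"
    s=r.read_state();C=Ro.from_quat(s["eef_rot"]).as_matrix();z=np.array(z,float);z/=np.linalg.norm(z)
    y=np.array(y,float);y-=y@z*z;y/=np.linalg.norm(y);D=np.c_[np.cross(y,z),y,z]
    ee=np.array(g)+.041*z
    v=Ro.from_matrix(D@C.T).as_rotvec()
    print("grasp now",(s["ee_pos"]-.041*C[:,2]).round(4),"shift",((ee-s["ee_pos"])*10).round(3),"rot",(np.degrees(v)/60).round(3),"q",s["joint_positions"].round(2),"F",s["ft_force"].round(1))
E
cat > pk.py <<'E'
from h import *
import sys
tau=np.radians(float(sys.argv[1]));back_=float(sys.argv[2])
z=np.array([-.892*np.sin(tau),.452*np.sin(tau),-np.cos(tau)])
goal(np.array([.5748,-.2438,.025])-back_*z,z,[-.452,-.892,0])
E
python3 pk.py 36 .12; python3 pk.py 30 .12
```

```text
grasp now [ 0.5889 -0.1972  0.3285] shift [ 0.425 -0.8   -2.036] rot [-0.028  0.163  0.028] q [ 0.39  0.68 -0.11  0.87 -0.13  2.06 -1.78] F [0.6 1.5 0. ]
grasp now [ 0.5889 -0.1972  0.3285] shift [ 0.364 -0.769 -1.991] rot [-0.074  0.075  0.022] q [ 0.39  0.68 -0.11  0.87 -0.13  2.06 -1.78] F [0.6 1.5 0. ]
```

```bash
python3 -m inch '{"translation":[[0.2,-0.4,0],[0.37,-0.77,-0.1],[0.37,-0.77,-0.5],[0.37,-0.77,-0.95],[0.37,-0.77,-0.95]],"rot":[[-0.04,0.04,0.01],[-0.07,0.075,0.02],[-0.07,0.075,0.02],[-0.07,0.075,0.02],[-0.07,0.075,0.02]],"jaw":[70,70,70,70,70]}'; python3 pk.py 36 .12
```

```text
time: 13.9
ee_pos: [0.607, -0.2578, 0.1831]
eef_rot: [0.938, -0.223, -0.259, -0.065]
ft_force: [-0.1, 0.1, -2.6]
width: 0.07
grasp now [ 0.6257 -0.2675  0.2182] shift [ 0.092 -0.07  -0.942] rot [ 0.033  0.077 -0.   ] q [ 0.32  0.93  0.14  0.7  -0.15  2.06 -1.65] F [-0.1  0.1 -2.6]
```

```bash
python3 -m inch '{"translation":[[0.09,-0.07,-0.3],[0.09,-0.07,-0.6],[0.09,-0.07,-0.94],[0.09,-0.07,-0.94],[0.09,-0.07,-0.94]],"rot":[[0.01,0.02,0],[0.02,0.05,0],[0.03,0.077,0],[0.03,0.077,0],[0.03,0.077,0]],"jaw":[70,70,70,70,70]}'; python3 pk.py 36 .12;python3 pk.py 36 .06;python3 pk.py 36 0
```

```text
time: 14.4
ee_pos: [0.6167, -0.2642, 0.0911]
eef_rot: [0.926, -0.22, -0.299, -0.07]
ft_force: [0.9, 0.4, 1.3]
width: 0.0698
grasp now [ 0.6381 -0.2749  0.1243] shift [-0.004 -0.006 -0.022] rot [ 0.003  0.003 -0.002] q [ 0.32  1.11  0.14  0.61 -0.17  2.05 -1.64] F [0.9 0.4 1.3]
grasp now [ 0.6381 -0.2749  0.1243] shift [-0.319  0.153 -0.507] rot [ 0.003  0.003 -0.002] q [ 0.32  1.11  0.14  0.61 -0.17  2.05 -1.64] F [0.9 0.4 1.3]
grasp now [ 0.6381 -0.2749  0.1243] shift [-0.634  0.312 -0.993] rot [ 0.003  0.003 -0.002] q [ 0.32  1.11  0.14  0.61 -0.17  2.05 -1.64] F [0.9 0.4 1.3]
```

```bash
python3 -m inch '{"translation":[[-0.16,0.08,-0.25],[-0.32,0.15,-0.51],[-0.32,0.15,-0.51]],"rot":[[0,0,0],[0,0,0],[0,0,0]],"jaw":[70,70,70]}'|grep -E 'pos|force'; python3 pk.py 36 0
python3 -m inch '{"translation":[[-0.08,0.04,-0.12],[-0.16,0.08,-0.24],[-0.24,0.12,-0.36],[-0.31,0.16,-0.48],[-0.31,0.16,-0.48]],"rot":[[0,0,0],[0,0,0],[0,0,0],[0,0,0],[0,0,0]],"jaw":[70,70,70,70,70]}'|grep -E 'pos|force'; python3 pk.py 36 0
python3 - <<'E'
from h import *
A=eyes.camera("side")[110:230,270:430];cv2.imwrite("pics/g6.png",cv2.resize(A,None,fx=4,fy=4,interpolation=3))
E
```

```text
ee_pos: [0.583, -0.2479, 0.0412]
ft_force: [-0.5, 1.1, -1.1]
grasp now [ 0.6044 -0.2587  0.0745] shift [-0.297  0.15  -0.494] rot [ 0.001  0.002 -0.003] q [ 0.31  1.03  0.14  0.86 -0.15  1.88 -1.62] F [-0.5  1.1 -1.1]
ee_pos: [0.5533, -0.2319, -0.0042]
ft_force: [-0.3, 0.5, 0.3]
grasp now [ 0.5747 -0.2427  0.0291] shift [-0.   -0.01 -0.04] rot [ 0.002  0.005 -0.003] q [ 0.29  0.98  0.13  1.04 -0.15  1.75 -1.62] F [-0.3  0.5  0.3]
```

View pics/g6.png

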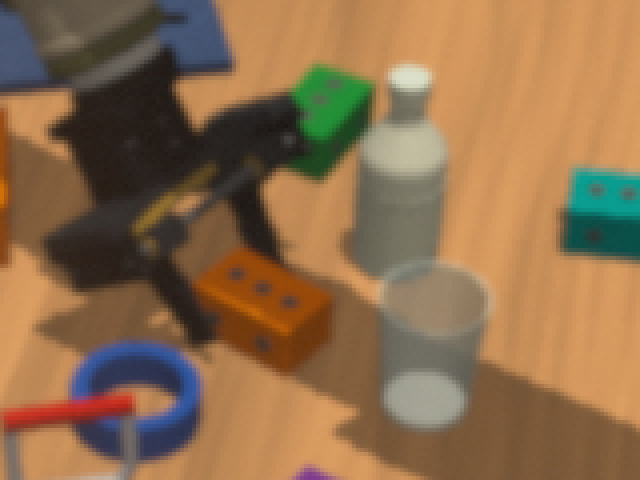

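The fingers straddle the far end of the small orange block with clear air to the bottle. I'll grip, lift, then tip it up away from the neighbours.

```bash
python3 -m inch '{"translation":[[0,0,0],[0,0,0],[0,0,0],[0,0,0],[0,0,0.1],[0,0,0.3],[0,0,0.6],[0,0,0.9],[0,0,0.9]],"rot":[[0,0,0],[0,0,0],[0,0,0],[0,0,0],[0,0,0],[0,0,0],[0,0,0],[0,0,0],[0,0,0]],"jaw":[45,45,45,45,45,45,45,45,45]}' 45
cat > st.py <<'E'
from h import *
import sys
tau=np.radians(float(sys.argv[1]));h=float(sys.argv[2])
goal([.665,-.23,h],[-.892*np.sin(tau),.452*np.sin(tau),-np.cos(tau)],[-.452,-.892,0])
E
python3 st.py -10 .13
```

```text
time: 16.15
ee_pos: [0.5561, -0.2331, 0.0919]
eef_rot: [0.928, -0.22, -0.294, -0.07]
ft_force: [1.4, -0.6, -4.1]
width: 0.0499
grasp now [ 0.5771 -0.2437  0.1254] shift [ 1.153 -0.002 -0.022] rot [-0.34  -0.672 -0.004] q [ 0.29  0.89  0.14  0.99 -0.14  1.88 -1.63] F [ 1.4 -0.6 -4.1]
```

```bash
python3 -m inch '{"translation":[[0.2,0,0],[0.4,0,0],[0.6,0,0],[0.8,0,0],[0.95,0,0],[1,0,0],[1,0,0]],"rot":[[-0.06,-0.12,0],[-0.12,-0.24,0],[-0.18,-0.36,0],[-0.24,-0.48,0],[-0.3,-0.6,0],[-0.34,-0.67,0],[-0.34,-0.67,0]],"jaw":[45,45,45,45,45,45,45]}'
python3 st.py -54 .13;python3 st.py -54 .067
```

```text
time: 16.85
ee_pos: [0.6541, -0.2308, 0.0913]
eef_rot: [0.97, -0.229, 0.083, 0.02]
ft_force: [-0.2, 0.5, -4.7]
width: 0.0498
grasp now [ 0.6479 -0.2276  0.1317] shift [ 0.405 -0.142  0.147] rot [-0.33  -0.658 -0.004] q [ 0.14  0.43  0.14  1.59 -0.03  0.96 -1.75] F [-0.2  0.5 -4.7]
grasp now [ 0.6479 -0.2276  0.1317] shift [ 0.405 -0.142 -0.483] rot [-0.33  -0.658 -0.004] q [ 0.14  0.43  0.14  1.59 -0.03  0.96 -1.75] F [-0.2  0.5 -4.7]
```

```bash
python3 -m inch '{"translation":[[0.07,-0.02,0.05],[0.14,-0.05,0.1],[0.2,-0.07,0.15],[0.27,-0.1,0.15],[0.34,-0.12,0.15],[0.4,-0.14,0.15],[0.4,-0.14,0.15]],"rot":[[-0.06,-0.12,0],[-0.12,-0.24,0],[-0.18,-0.36,0],[-0.24,-0.48,0],[-0.3,-0.6,0],[-0.33,-0.66,0],[-0.33,-0.66,0]],"jaw":[45,45,45,45,45,45,45]}'
python3 st.py -54 .067
```

```text
time: 17.55
ee_pos: [0.6956, -0.2461, 0.1285]
eef_rot: [0.89, -0.216, 0.386, 0.107]
ft_force: [0.5, 0.5, -5.2]
width: 0.0498
grasp now [ 0.6692 -0.2315  0.1563] shift [-0.01   0.011 -0.856] rot [-0.032 -0.11   0.018] q [-0.63  0.29  0.87  2.1   0.66  0.09 -2.56] F [ 0.5  0.5 -5.2]
```

```bash
sed -i 's/\.665,-\.23,h/.75,-.165,h/' st.py
python3 -m inch '{"translation":[[0.2,0.16,0],[0.4,0.32,0],[0.6,0.5,0],[0.8,0.65,0],[0.8,0.66,0]],"rot":[[0,0,0],[0,0,0],[0,0,0],[0,0,0],[0,0,0]],"jaw":[45,45,45,45,45]}'
python3 st.py -54 .067
```

```text
time: 18.05
ee_pos: [0.7786, -0.1764, 0.1284]
eef_rot: [0.891, -0.214, 0.386, 0.107]
ft_force: [0.2, 0.8, -4.7]
width: 0.0497
grasp now [ 0.7523 -0.1618  0.1562] shift [ 0.01  -0.036 -0.855] rot [-0.03  -0.111  0.015] q [-0.64  0.44  0.77  1.92  0.52  0.19 -2.56] F [ 0.2  0.8 -4.7]
```

```bash
python3 -m inch '{"translation":[[0,-0.02,0],[0.01,-0.04,-0.2],[0.01,-0.04,-0.4],[0.01,-0.04,-0.6],[0.01,-0.04,-0.6]],"rot":[[-0.03,-0.11,0.015],[-0.03,-0.11,0.015],[-0.03,-0.11,0.015],[-0.03,-0.11,0.015],[-0.03,-0.11,0.015]],"jaw":[45,45,45,45,45]}'
python3 st.py -54 .067
```

```text
time: 18.55
ee_pos: [0.7931, -0.1693, 0.0948]
eef_rot: [0.88, -0.218, 0.405, 0.118]
ft_force: [-0.7, -0.7, -4.9]
width: 0.0495
grasp now [ 0.7659 -0.1536  0.1212] shift [-0.135 -0.107 -0.519] rot [-0.006 -0.075  0.03 ] q [-0.76  0.61  0.9   1.93  0.41  0.07 -2.6 ] F [-0.7 -0.7 -4.9]
```

```bash
python3 -m inch '{"translation":[[0,0,-0.1],[0,0,-0.2],[0,0,-0.3],[0,0,-0.4],[0,0,-0.4]],"rot":[[0,0,0],[0,0,0],[0,0,0],[0,0,0],[0,0,0]],"jaw":[45,45,45,45,45]}'
sed -i 's/\.75,-\.165,h/.766,-.154,h/' st.py; python3 st.py -54 .067
```

```text
time: 19.05
ee_pos: [0.798, -0.1651, 0.0624]
eef_rot: [0.884, -0.221, 0.393, 0.122]
ft_force: [-0.1, -0.3, -4.5]
width: 0.0498
grasp now [ 0.7717 -0.1492  0.0895] shift [-0.024 -0.039 -0.195] rot [-0.008 -0.098  0.04 ] q [-0.73  0.67  0.86  1.9   0.37  0.07 -2.6 ] F [-0.1 -0.3 -4.5]
```

```bash
python3 -m inch '{"translation":[[0,0,-0.06],[0,0,-0.12],[0,0,-0.18],[0,0,-0.19],[0,0,-0.19]],"rot":[[0,0,0],[0,0,0],[0,0,0],[0,0,0],[0,0,0]],"jaw":[45,45,45,45,45]}'
python3 st.py -54 .067
```

```text
time: 19.55
ee_pos: [0.8005, -0.1634, 0.0473]
eef_rot: [0.886, -0.223, 0.388, 0.124]
ft_force: [-0.7, 0.3, -4.1]
width: 0.0495
grasp now [ 0.7745 -0.1473  0.0747] shift [-0.049 -0.056 -0.044] rot [-0.009 -0.109  0.045] q [-0.72  0.71  0.85  1.89  0.35  0.07 -2.6 ] F [-0.7  0.3 -4.1]
```

```bash
python3 -m inch '{"translation":[[0,0,-0.05],[0,0,-0.07],[0,0,-0.07]],"rot":[[0,0,0],[0,0,0],[0,0,0]],"jaw":[45,45,45]}'|grep -E 'pos|force'
python3 -m inch '{"translation":[[0,0,-0.03],[0,0,-0.04],[0,0,-0.04]],"rot":[[0,0,0],[0,0,0],[0,0,0]],"jaw":[45,45,45]}'|grep -E 'pos|force'
python3 st.py -54 .067
```

```text
ee_pos: [0.8029, -0.1641, 0.0442]
ft_force: [-0.3, -2.3, 4.2]
ee_pos: [0.8049, -0.1652, 0.0441]
ft_force: [-7.6, 0.8, 12.2]
grasp now [ 0.779  -0.149   0.0715] shift [-0.093 -0.037 -0.012] rot [-0.009 -0.107  0.051] q [-0.71  0.72  0.84  1.87  0.34  0.07 -2.6 ] F [-7.6  0.8 12.2]
```

```bash
python3 -m inch '{"translation":[[0,0,0],[0,0,0],[0,0,0],[0,0,0]],"rot":[[0,0,0],[0,0,0],[0,0,0],[0,0,0]],"jaw":[48,48,48,48]}' 3|grep -E 'pos|force'
python3 -m inch '{"translation":[[0,0,0],[0,0,0],[0,0,0],[0,0,0],[0,0,0]],"rot":[[0,0,0],[0,0,0],[0,0,0],[0,0,0],[0,0,0]],"jaw":[53,57,62,70,70]}'|grep -E 'pos|force|wid'
python3 - <<'E'
from h import *
A=eyes.camera("top")[90:260,310:430];B=eyes.camera("side")[80:250,200:320]
cv2.imwrite("pics/b1.png",cv2.resize(np.hstack([A,B]),None,fx=3.3,fy=3.3,interpolation=3))
E
```

```text
ee_pos: [0.8052, -0.1657, 0.0447]
ft_force: [-2.2, -2.1, 3.2]
ee_pos: [0.8055, -0.1652, 0.0448]
ft_force: [0.3, 0.7, 0.8]
width: 0.0677
```

View pics/b1.png

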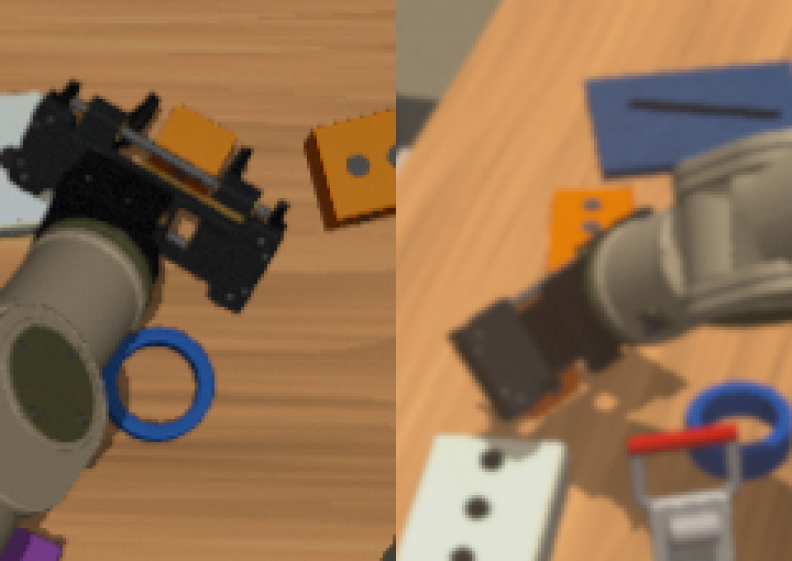

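The block stands upright between the open fingers, its end face showing at top crop (190,140). I back away along the tool axis, turn the tool down and remeasure it numerically.

```bash
python3 -m inch '{"translation":[[-0.16,0.1,0.17],[-0.32,0.2,0.34],[-0.48,0.29,0.51],[-0.64,0.39,0.67],[-0.64,0.39,0.67]],"rot":[[0,0,0],[0,0,0],[0,0,0],[0,0,0],[0,0,0]],"jaw":[70,70,70,70,70]}'
python3 -m inch '{"translation":[[0,0,0.4],[0,0,0.8],[0,0,1],[-0.3,0,1],[-0.6,0,1],[-0.8,0,1],[-0.8,0,1]],"rot":[[0,0,0],[0.05,0.12,0],[0.11,0.24,0],[0.17,0.36,0],[0.24,0.48,0],[0.3,0.6,0],[0.35,0.7,0]],"jaw":[70,70,70,70,70,70,70]}'
python3 - <<'E'
from h import *
goal([.70,-.0,.25],[0,0,-1],[-.452,-.892,0])
im=eyes.camera("top");cv2.imwrite("pics/t2.png",im)
m=mask(im,(8,150,100),(20,255,255),(330,90,400,180));n,l,st,ce=cv2.connectedComponentsWithStats(m);print(st.tolist(),ce.round(1).tolist())
v=mask(im,(8,150,185),(20,255,255),(330,90,400,180));print(cv2.countNonZero(v))
c=max(cv2.findContours(m,0,2)[0],key=cv2.contourArea);W=back("top",cv2.boxPoints(cv2.minAreaRect(c)),.08);print(W.round(4).tolist(),np.linalg.norm(np.diff(W,axis=0),axis=1).round(4))
E
```

```text
time: 21.65
ee_pos: [0.7414, -0.1242, 0.113]
eef_rot: [0.884, -0.225, 0.39, 0.123]
ft_force: [-0.3, -0.7, 0.5]
width: 0.0701
time: 22.35
ee_pos: [0.6607, -0.1246, 0.2155]
eef_rot: [0.972, -0.232, 0.001, 0.033]
ft_force: [1.5, -0.4, 1.1]
width: 0.0701
grasp now [ 0.6613 -0.122   0.2564] shift [ 0.393  1.246 -0.065] rot [ 0.062 -0.013 -0.   ] q [-0.37  0.49  0.67  1.33 -0.24  1.42 -1.77] F [ 1.5 -0.4  1.1]
[[0, 0, 640, 480, 307200]] [[319.5, 239.5]]
0Traceback (most recent call last):
  File "<stdin>", line 6, in <module>
ValueError: max() iterable argument is empty
```

```bash
python3 -m inch '{"translation":[[-0.2,0.4,0.1],[-0.5,0.8,0.2],[-0.8,1,0.2],[-0.8,1,0.2]],"rot":[[0.06,-0.013,0],[0.06,-0.013,0],[0.06,-0.013,0],[0.06,-0.013,0]],"jaw":[70,70,70,70]}'
cat > bl.py <<'E'
from h import *
im=eyes.camera("top")
m=mask(im,(6,140,60),(22,255,255),(330,70,402,190))
for c in cv2.findContours(m,0,2)[0]:
    if cv2.contourArea(c)<40: continue
    h=cv2.cvtColor(im,cv2.COLOR_BGR2HSV)[...,2];k=np.zeros_like(m);cv2.drawContours(k,[c],-1,255,-1)
    print("px",cv2.boundingRect(c),cv2.contourArea(c),"V",np.percentile(h[k>0],[5,25,50,75,95]))
    W=back("top",cv2.boxPoints(cv2.minAreaRect(c)),.08);print(W.round(4).tolist(),W.mean(0).round(4),np.linalg.norm(np.diff(W,axis=0),axis=1).round(4))
E
python3 bl.py
```

```text
time: 22.8
ee_pos: [0.5791, -0.0234, 0.2297]
eef_rot: [0.973, -0.231, -0.009, 0.002]
ft_force: [0.6, -0.6, -0.3]
width: 0.07
px (344, 170, 58, 20) 886.5 V [ 83. 129. 147. 154. 160.]
[[0.6483, -0.0979, 0.08], [0.6931, -0.0972, 0.08], [0.6958, -0.2308, 0.08], [0.6511, -0.2314, 0.08]] [ 0.6721 -0.1643  0.08  ] [0.0448 0.1337 0.0448]
px (330, 105, 72, 64) 3865.0 V [143.4 156.  161.  166.  169. ]
[[0.8471, -0.0615, 0.08], [0.8506, -0.2292, 0.08], [0.7006, -0.2308, 0.08], [0.6972, -0.0643, 0.08]] [ 0.7738 -0.1465  0.08  ] [0.1677 0.15   0.1665]
px (330, 70, 72, 34) 1625.5 V [150. 156. 160. 164. 167.]
[[0.9315, -0.06, 0.08], [0.9351, -0.2285, 0.08], [0.8554, -0.2292, 0.08], [0.8519, -0.0615, 0.08]] [ 0.8935 -0.1448  0.08  ] [0.1685 0.0797 0.1677]
```

```bash
sed -i 's/(6,140,60),(22,255,255)/(8,205,90),(20,255,255)/' bl.py; python3 bl.py
python3 - <<'E'
from h import *
im=eyes.camera("side");m=mask(im,(8,205,90),(20,255,255),(235,90,320,260))
for c in cv2.findContours(m,0,2)[0]: 
    if cv2.contourArea(c)>20: print("side",cv2.boundingRect(c),cv2.contourArea(c))
print(proj("side",[[.779,-.149,0],[.779,-.149,.08]]).round(0).tolist(),proj("top",[[.779,-.149,.08]]).round(0).tolist())
E
```

```text
px (356, 122, 26, 24) 311.5 V [131.3 168.  168.  169.  170. ]
[[0.7743, -0.1226, 0.08], [0.8096, -0.1409, 0.08], [0.7869, -0.1839, 0.08], [0.7517, -0.1656, 0.08]] [ 0.7806 -0.1532  0.08  ] [0.0398 0.0487 0.0397]
side (235, 138, 37, 49) 814.5
[[243.0, 201.0], [241.0, 177.0]] [[367.0, 134.0]]
```

Run:
```python
from h import *
goal([.7806,-.1532,.20],[0,0,-1],[.888,-.460,0]);goal([.7806,-.1532,.062],[0,0,-1],[.888,-.460,0])
u=np.array([-.399,.917,0]);v=np.array([-.917,-.399,0]);o=np.array([.5278,.2376,0])
for n in("top","side"):
    im=eyes.camera(n);cv2.imwrite(f"pics/s_{n}.png",im)
    P=proj(n,[o+.0586*u+[0,0,.018]])[0].astype(int)
    m=mask(im,(22,120,70),(36,255,255),(P[0]-45,P[1]-45,P[0]+45,P[1]+45))
    k,l,st,ce=cv2.connectedComponentsWithStats(m)
    for i in range(1,k):
        if st[i,4]<3: continue
        W=back(n,[ce[i]],.018)[0];d=W-o;print(n,st[i,4],ce[i].round(1),"stage xy",(d@u).round(4),(d@v).round(4))
    rm=mask(im,(0,190,80),(6,255,255),(0,0,640,480));k,l,st,ce=cv2.connectedComponentsWithStats(rm)
    for i in range(1,k):
        if st[i,4]>40: print(n,"red",st[i].tolist(),ce[i].round(1))
```

```text
grasp now [ 0.5823 -0.0271  0.2711] shift [ 1.991 -1.26  -0.711] rot [ 0.015 -0.011  1.492] q [-0.58  0.27  0.66  1.55 -0.16  1.4  -1.94] F [-0.3 -0.2  0.9]
grasp now [ 0.5823 -0.0271  0.2711] shift [ 1.991 -1.26  -2.091] rot [ 0.015 -0.011  1.492] q [-0.58  0.27  0.66  1.55 -0.16  1.4  -1.94] F [-0.3 -0.2  0.9]
top 17 [186.5 235.2] stage xy 0.0374 -0.0245
top 15 [167.4 243.3] stage xy 0.0884 -0.0239
top 8 [193.9 252.1] stage xy 0.0361 0.0208
top 9 [174.7 260.6] stage xy 0.0875 0.0219
top red [244, 191, 17, 31, 155] [252.1 205.8]
side 27 [316.8 346. ] stage xy 0.0367 0.0252
side 12 [295.5 349.5] stage xy 0.037 -0.0192
side 29 [322. 367.] stage xy 0.0876 0.026
side 26 [298.6 371.2] stage xy 0.0885 -0.0216
side red [271, 209, 32, 8, 127] [286.2 212.4]
```

```bash
python3 -m inch '{"translation":[[0.2,-0.12,0],[0.4,-0.25,0],[0.6,-0.38,0],[0.8,-0.5,0],[1,-0.63,0],[1,-0.63,0],[1,-0.63,0]],"rot":[[0,0,0.13],[0,0,0.26],[0,0,0.39],[0,0,0.52],[0,0,0.65],[0.015,-0.01,0.75],[0.015,-0.01,0.75]],"jaw":[70,70,70,70,70,70,70]}' >/dev/null
python3 -m inch '{"translation":[[0.2,-0.12,0],[0.4,-0.25,0],[0.6,-0.38,0],[0.8,-0.5,0],[0.97,-0.63,0],[0.97,-0.63,0],[0.97,-0.63,0]],"rot":[[0,0,0.13],[0,0,0.26],[0,0,0.39],[0,0,0.52],[0,0,0.65],[0,0,0.73],[0,0,0.73]],"jaw":[70,70,70,70,70,70,70]}'
cat > rg.py <<'E'
from h import *
goal([.7806,-.1532,.062],[0,0,-1],[.888,-.460,0])
E
python3 rg.py
```

```text
time: 24.45
ee_pos: [0.7791, -0.1573, 0.2278]
eef_rot: [0.859, 0.512, -0.005, -0.0]
ft_force: [0.1, -0.3, 0.6]
width: 0.0701
grasp now [ 0.7794 -0.1571  0.2688] shift [ 0.015  0.041 -2.068] rot [ 0.004 -0.008  0.018] q [-0.03  0.77  0.39  0.81 -0.26  1.6  -0.25] F [ 0.1 -0.3  0.6]
```

```bash
python3 -m inch '{"translation":[[0.015,0.04,0],[0.015,0.04,-0.3],[0.015,0.04,-0.6],[0.015,0.04,-0.98],[0.015,0.04,-0.98]],"rot":[[0.004,-0.008,0.018],[0.004,-0.008,0.018],[0.004,-0.008,0.018],[0.004,-0.008,0.018],[0.004,-0.008,0.018]],"jaw":[70,70,70,70,70]}'|grep force; python3 rg.py
python3 -m inch '{"translation":[[0,0,-0.2],[0,0,-0.4],[0,0,-0.6],[0,0,-0.8],[0,0,-0.9],[0,0,-0.9]],"rot":[[0,0,0],[0,0,0],[0,0,0],[0,0,0],[0,0,0],[0,0,0]],"jaw":[70,70,70,70,70,70]}'|grep force; python3 rg.py
```

```text
ft_force: [-0.8, 1.0, -1.5]
grasp now [ 0.778  -0.1516  0.1649] shift [ 0.03  -0.017 -1.029] rot [-0.002 -0.008  0.002] q [-0.05  0.79  0.37  1.   -0.26  1.41 -0.22] F [-0.8  1.  -1.5]
ft_force: [0.3, 0.4, -1.0]
grasp now [ 0.7778 -0.1511  0.0749] shift [ 0.032 -0.022 -0.129] rot [-0.002 -0.009  0.002] q [-0.05  0.85  0.35  1.09 -0.28  1.26 -0.21] F [ 0.3  0.4 -1. ]
```

```bash
python3 -m inch '{"translation":[[0.03,-0.02,-0.06],[0.03,-0.02,-0.12],[0.03,-0.02,-0.12],[0.03,-0.02,-0.12],[0.03,-0.02,-0.12],[0.03,-0.02,-0.12],[0.03,-0.02,-0.12]],"rot":[[0,0,0],[0,0,0],[0,0,0],[0,0,0],[0,0,0],[0,0,0],[0,0,0]],"jaw":[70,70,55,36,36,36,36]}' 40; python3 rg.py
python3 -m inch '{"translation":[[0,0,0.2],[0,0,0.5],[0,0,0.8],[0,0,1],[0,0,1]],"rot":[[0,0,0],[0,0,0],[0,0,0],[0,0,0],[0,0,0]],"jaw":[36,36,36,36,36]}'
cat > pl.py <<'E'
from h import *
goal([.5024,.2946,.09],[0,0,-1],[.399,-.917,0])
E
python3 pl.py
```

```text
time: 26.25
ee_pos: [0.7805, -0.1531, 0.0221]
eef_rot: [0.855, 0.519, -0.003, -0.003]
ft_force: [-0.2, 0.3, 5.8]
width: 0.0398
grasp now [ 0.7809 -0.1532  0.0631] shift [ 0.001 -0.001 -0.011] rot [-0.002 -0.008  0.002] q [-0.05  0.87  0.35  1.08 -0.28  1.25 -0.2 ] F [-0.2  0.3  5.8]
time: 26.75
ee_pos: [0.7819, -0.1535, 0.1255]
eef_rot: [0.855, 0.519, -0.001, -0.002]
ft_force: [0.4, -0.3, -3.5]
width: 0.0395
grasp now [ 0.7821 -0.1535  0.1665] shift [-2.795  4.481 -0.765] rot [-0.003 -0.003 -0.65 ] q [-0.05  0.8   0.37  0.98 -0.27  1.41 -0.22] F [ 0.4 -0.3 -3.5]
```

```bash
python3 -m inch '{"translation":[[0,0.1,0.2],[0,0.3,0.4],[0,0.5,0.6],[0,0.7,0.6],[-0.05,0.9,0.6],[-0.1,1,0.6],[-0.1,1,0.6]],"rot":[[0,0,-0.13],[0,0,-0.26],[0,0,-0.39],[0,0,-0.52],[0,0,-0.65],[0,0,-0.65],[0,0,-0.65]],"jaw":[36,36,36,36,36,36,36]}'|grep -E "pos|rot|force"
python3 -m inch '{"translation":[[-0.05,0.3,0],[-0.1,0.6,0],[-0.15,0.9,0],[-0.2,1,0],[-0.2,1,0]],"rot":[[0,0,0],[0,0,0],[0,0,0],[0,0,0],[0,0,0]],"jaw":[36,36,36,36,36]}'|grep -E "pos"
python3 -m inch '{"translation":[[0,0.3,0],[0,0.6,0],[0,0.9,0],[0,1,0],[0,1,0]],"rot":[[0,0,0],[0,0,0],[0,0,0],[0,0,0],[0,0,0]],"jaw":[36,36,36,36,36]}'|grep -E "pos"
python3 -m inch '{"translation":[[-0.05,0.3,0],[-0.1,0.6,0],[-0.15,0.9,0],[-0.2,1,0],[-0.2,1,0]],"rot":[[0,0,0],[0,0,0],[0,0,0],[0,0,0],[0,0,0]],"jaw":[36,36,36,36,36]}'|grep -E "pos|force"
python3 pl.py
```

```text
ee_pos: [0.7711, -0.0512, 0.1839]
eef_rot: [0.978, 0.207, -0.002, -0.003]
ft_force: [0.8, 0.1, -4.3]
ee_pos: [0.7507, 0.05, 0.1833]
ee_pos: [0.7508, 0.15, 0.1827]
ee_pos: [0.7307, 0.2496, 0.1824]
ft_force: [0.7, -0.9, -4.6]
grasp now [0.731  0.2494 0.2234] shift [-2.283  0.45  -1.334] rot [-0.004 -0.006 -0.013] q [-0.62  0.72  0.46  1.01 -0.3   1.48 -1.38] F [ 0.7 -0.9 -4.6]
```

```bash
python3 -m inch '{"translation":[[-0.3,0.1,0],[-0.6,0.2,0],[-0.9,0.4,0],[-1,0.45,0],[-1,0.45,0]],"rot":[[0,0,-0.01],[0,0,-0.01],[0,0,-0.01],[0,0,-0.01],[0,0,-0.01]],"jaw":[36,36,36,36,36]}'|grep -E "pos"
python3 -m inch '{"translation":[[-0.3,0,0],[-0.6,0,0],[-0.9,0,0],[-1,0,0],[-1,0,0]],"rot":[[0,0,0],[0,0,0],[0,0,0],[0,0,0],[0,0,0]],"jaw":[36,36,36,36,36]}'|grep -E "pos"
python3 -m inch '{"translation":[[-0.15,0,0],[-0.28,0,-0.1],[-0.28,0,-0.4],[-0.28,0,-0.7],[-0.28,0,-0.7]],"rot":[[0,0,0],[0,0,0],[0,0,0],[0,0,0],[0,0,0]],"jaw":[36,36,36,36,36]}'|grep -E "pos|force"
python3 pl.py
python3 - <<'E'
from h import *
o=np.array([.5024,.2946,0]);u=np.array([-.399,.917,0]);v=np.array([-.917,-.399,0])
for n in("top","side"):
    im=eyes.camera(n);cv2.imwrite(f"pics/pre_{n}.png",im)
    P=proj(n,[o+[0,0,.1]])[0].astype(int)
    m=mask(im,(8,205,80),(20,255,255),(P[0]-40,P[1]-40,P[0]+40,P[1]+40));k,l,st,ce=cv2.connectedComponentsWithStats(m)
    for i in range(1,k):
        if st[i,4]>5: print(n,st[i].tolist(),ce[i].round(1))
E
```

```text
ee_pos: [0.6304, 0.2935, 0.1831]
ee_pos: [0.531, 0.2916, 0.1836]
ee_pos: [0.5028, 0.2886, 0.1099]
ft_force: [-1.1, -0.4, -4.7]
grasp now [0.5031 0.2886 0.1509] shift [-0.004  0.06  -0.609] rot [ 0.001 -0.009  0.001] q [-0.96  0.32  0.44  1.71 -0.15  1.15 -1.64] F [-1.1 -0.4 -4.7]
top [170, 234, 6, 14, 21] [172.1 241. ]
side [311, 338, 9, 4, 15] [315.3 339.5]
side [298, 341, 12, 3, 17] [303.1 341.6]
```

```bash
python3 -m inch '{"translation":[[0,0.06,0],[0,0.06,-0.15],[0,0.06,-0.3],[0,0.06,-0.45],[0,0.06,-0.55],[0,0.06,-0.55]],"rot":[[0,-0.009,0],[0,-0.009,0],[0,-0.009,0],[0,-0.009,0],[0,-0.009,0],[0,-0.009,0]],"jaw":[36,36,36,36,36,36]}'|grep -E "pos|force"
python3 pl.py
python3 -m inch '{"translation":[[0,0,-0.05],[0,0,-0.1],[0,0,-0.14],[0,0,-0.14]],"rot":[[0,0,0],[0,0,0],[0,0,0],[0,0,0]],"jaw":[36,36,36,36]}'|grep -E "pos|force"
python3 pl.py
```

```text
ee_pos: [0.5034, 0.2955, 0.0569]
ft_force: [0.2, -0.5, -5.9]
grasp now [0.5034 0.2955 0.0979] shift [-0.01  -0.009 -0.079] rot [-0.001  0.002  0.   ] q [-0.96  0.38  0.43  1.76 -0.18  1.03 -1.63] F [ 0.2 -0.5 -5.9]
ee_pos: [0.5032, 0.2954, 0.0425]
ft_force: [0.1, -0.3, -4.5]
grasp now [0.5032 0.2954 0.0835] shift [-0.008 -0.008  0.065] rot [-0.001  0.001  0.   ] q [-0.96  0.4   0.42  1.77 -0.19  1.01 -1.62] F [ 0.1 -0.3 -4.5]
```

```bash
python3 -m inch '{"translation":[[-0.008,-0.008,-0.03],[-0.008,-0.008,-0.05],[-0.008,-0.008,-0.05]],"rot":[[0,0,0],[0,0,0],[0,0,0]],"jaw":[36,36,36]}'|grep -E "pos|force"
python3 -m inch '{"translation":[[0,0,-0.02],[0,0,-0.035],[0,0,-0.035]],"rot":[[0,0,0],[0,0,0],[0,0,0]],"jaw":[36,36,36]}'|grep -E "pos|force"
python3 pl.py
```

```text
ee_pos: [0.5022, 0.2945, 0.0372]
ft_force: [0.7, -0.6, -3.9]
ee_pos: [0.5025, 0.2946, 0.0341]
ft_force: [-1.2, -0.4, 0.2]
grasp now [0.5024 0.2945 0.0751] shift [-0.001  0.     0.149] rot [-0.001  0.001  0.001] q [-0.95  0.41  0.42  1.78 -0.2   0.99 -1.62] F [-1.2 -0.4  0.2]
```

The block's underside is at the base floor (grasp z 0.0751, 75 expected), so it is between the tabs. I release it and go back to the handle.

```bash
python3 -m inch '{"translation":[[0,0,-0.015],[0,0,-0.015],[0,0,-0.01],[0,0,-0.01],[0,0,0],[0,0,0],[0,0,0.3],[0,0,0.7],[0,0,1],[0,0,1]],"rot":[[0,0,0],[0,0,0],[0,0,0],[0,0,0],[0,0,0],[0,0,0],[0,0,0],[0,0,0],[0,0,0],[0,0,0]],"jaw":[36,36,44,52,58,58,58,58,58,58]}' 10
python3 -m inch '{"translation":[[0,0,0.3],[0,0,0.7],[0,0,1],[0,0,1]],"rot":[[0,0,0],[0,0,0],[0,0,0],[0,0,0]],"jaw":[36,36,36,36]}'
cat > ck.py <<'E'
from h import *
u=np.array([-.399,.917,0]);v=np.array([-.917,-.399,0]);o=np.array([.5024,.2946,0])-.0586*u
for n,z in(("top",.092),("side",.092)):
    im=eyes.camera(n);cv2.imwrite(f"pics/ck_{n}.png",im)
    P=proj(n,[o+.0586*u+[0,0,.09]])[0].astype(int);b=(P[0]-28,P[1]-28,P[0]+28,P[1]+28)
    m=mask(im,(8,205,80),(20,255,255),b);cs=[c for c in cv2.findContours(m,0,2)[0] if cv2.contourArea(c)>15]
    for c in cs:
        W=back(n,cv2.boxPoints(cv2.minAreaRect(c)),z);d=W.mean(0)-o;print(n,"orange",cv2.contourArea(c),(d@u).round(4),(d@v).round(4),np.linalg.norm(np.diff(W,axis=0),axis=1)[:2].round(3))
    rm=mask(im,(0,190,80),(6,255,255),(0,0,640,480));k,l,st,ce=cv2.connectedComponentsWithStats(rm)
    for i in range(1,k):
        if st[i,4]>30:print(n,"red",ce[i].round(1),st[i].tolist())
h=o-.080*u
for t in(1.85,.524): print(t,[proj(n,[h+(.215*np.cos(t)-.016*np.sin(t))*u+[0,0,.022+.215*np.sin(t)+.016*np.cos(t)]])[0].round(1).tolist() for n in("top","side")])
t=1.85;goal(h+(.215*np.cos(t)-.016*np.sin(t))*u+np.array([0,0,.022+.215*np.sin(t)+.016*np.cos(t)]),[0,0,-1],-u)
E
python3 ck.py
```

```text
time: 33.15
ee_pos: [0.5048, 0.2958, 0.1386]
eef_rot: [0.979, 0.203, 0.004, -0.002]
ft_force: [0.6, 0.6, 1.0]
width: 0.0583
time: 33.55
ee_pos: [0.5065, 0.2968, 0.2425]
eef_rot: [0.979, 0.203, 0.007, -0.004]
ft_force: [-0.2, -0.1, -0.4]
width: 0.0381
top orange 133.5 0.0572 0.0139 [0.04  0.025]
top red [252.2 205.8] [244, 191, 17, 31, 156]
side orange 671.0 0.0798 -0.0005 [0.051 0.084]
1.85 [[252.8, 207.8], [288.0, 212.9]]
0.524 [[152.3, 254.1], [310.8, 338.5]]
grasp now [0.5045 0.2957 0.2792] shift [ 0.827 -1.969 -0.55 ] rot [-0.006  0.007  0.001] q [-1.    0.23  0.46  1.55 -0.1   1.38 -1.69] F [-0.2 -0.1 -0.3]
```

```bash
python3 -m inch '{"translation":[[0.1,-0.2,0.2],[0.2,-0.5,0.35],[0.35,-0.85,0.35],[0.4,-0.98,0.35],[0.4,-0.98,0.35]],"rot":[[0,0,0],[0,0,0],[0,0,0],[0,0,0],[0,0,0]],"jaw":[32,32,32,32,32]}'|grep -E "pos|force"
python3 -m inch '{"translation":[[0.15,-0.3,0],[0.3,-0.7,0],[0.4,-0.99,0],[0.4,-0.99,0],[0.4,-0.99,0]],"rot":[[0,0,0],[0,0,0],[0,0,0],[0,0,0],[0,0,0]],"jaw":[32,32,32,32,32]}'
python3 ck.py | tail -1
```

```text
ee_pos: [0.5451, 0.1953, 0.2718]
ft_force: [-0.2, 0.6, 0.6]
time: 34.65
ee_pos: [0.5845, 0.0976, 0.2706]
eef_rot: [0.979, 0.202, 0.002, -0.002]
ft_force: [0.0, 0.4, -0.3]
width: 0.0317
grasp now [0.5842 0.0987 0.3119] shift [ 0.031  0.002 -0.876] rot [-0.004  0.004  0.002] q [-0.73  0.25  0.6   1.48 -0.14  1.46 -1.29] F [-0.5  0.7 -0.1]
```

```bash
python3 -m inch '{"translation":[[0.02,0,-0.2],[0.02,0,-0.45],[0.02,0,-0.65],[0.02,0,-0.8],[0.02,0,-0.88],[0.02,0,-0.88],[0.02,0,-0.88]],"rot":[[0,0,0],[0,0,0],[0,0,0],[0,0,0],[0,0,0],[0,0,0],[0,0,0]],"jaw":[32,32,32,32,32,32,32]}'|grep -E "pos|force"
python3 -m inch '{"translation":[[0,0,0],[0,0,0],[0,0,0],[0,0,0],[0,0,0],[0,0,0]],"rot":[[0,0,0],[0,0,0],[0,0,0],[0,0,0],[0,0,0],[0,0,0]],"jaw":[20,8,8,8,8,8]}' 12
```

```text
ee_pos: [0.5867, 0.0992, 0.1836]
ft_force: [0.5, -0.9, -0.2]
time: 36.05
ee_pos: [0.5868, 0.0994, 0.1839]
eef_rot: [0.979, 0.203, 0.003, -0.002]
ft_force: [-1.7, 0.9, 2.4]
width: 0.0114
```

```bash
python3 -m inch '{"translation":[[-0.03,0.07,0.03],[-0.06,0.145,0.055],[-0.128,0.293,0.09],[-0.19,0.445,0.115],[-0.259,0.595,0.13],[-0.325,0.75,0.13],[-0.392,0.9,0.12],[-0.392,0.9,0.12]],"rot":[[0,0,0],[0,0,0],[0,0,0],[0,0,0],[0,0,0],[0,0,0],[0,0,0],[0,0,0]],"jaw":[8,8,8,8,8,8,8,8]}'
```

```text
time: 36.85
ee_pos: [0.5452, 0.1924, 0.1954]
eef_rot: [0.979, 0.205, 0.002, -0.002]
ft_force: [-4.0, -1.4, 1.1]
width: 0.0113
```

```bash
python3 -m inch '{"translation":[[-0.05,0.13,-0.02],[-0.106,0.269,-0.056],[-0.17,0.41,-0.105],[-0.231,0.556,-0.167],[-0.29,0.69,-0.24],[-0.347,0.824,-0.325],[-0.347,0.824,-0.325]],"rot":[[0,0,0],[0,0,0],[0,0,0],[0,0,0],[0,0,0],[0,0,0],[0,0,0]],"jaw":[8,8,8,8,8,8,8]}'
```

```text
time: 37.55
ee_pos: [0.5081, 0.277, 0.1612]
eef_rot: [0.978, 0.207, 0.0, -0.002]
ft_force: [-5.6, -1.5, 0.2]
width: 0.0114
```

```bash
python3 -m inch '{"translation":[[-0.05,0.11,-0.09],[-0.1,0.22,-0.18],[-0.14,0.33,-0.3],[-0.18,0.43,-0.42],[-0.19,0.45,-0.45],[-0.19,0.45,-0.45]],"rot":[[0,0,0],[0,0,0],[0,0,0],[0,0,0],[0,0,0],[0,0,0]],"jaw":[8,8,8,8,8,8]}'
```

```text
time: 38.15
ee_pos: [0.4881, 0.3226, 0.1157]
eef_rot: [0.978, 0.208, -0.001, -0.002]
ft_force: [-7.4, -0.5, 1.1]
width: 0.0115
```

```bash
python3 -m inch '{"translation":[[-0.01,0.02,-0.03],[-0.02,0.04,-0.06],[-0.03,0.06,-0.09],[-0.03,0.06,-0.09]],"rot":[[0,0,0],[0,0,0],[0,0,0],[0,0,0]],"jaw":[8,8,8,8]}'|grep -E "pos|force"
python3 -m inch '{"translation":[[-0.005,0.01,-0.02],[-0.01,0.02,-0.03],[-0.01,0.02,-0.03]],"rot":[[0,0,0],[0,0,0],[0,0,0]],"jaw":[8,8,8]}'|grep -E "pos|force"
python3 -m inch '{"translation":[[-0.005,0.01,-0.02],[-0.01,0.02,-0.03],[-0.01,0.02,-0.03]],"rot":[[0,0,0],[0,0,0],[0,0,0]],"jaw":[8,8,8]}'|grep -E "pos|force"
```

```text
ee_pos: [0.4853, 0.3288, 0.1067]
ft_force: [-2.3, 0.7, -0.4]
ee_pos: [0.4845, 0.3307, 0.1036]
ft_force: [-1.6, -0.7, -1.0]
ee_pos: [0.4852, 0.3313, 0.1021]
ft_force: [-3.4, -7.6, 11.0]
```

Contact came at state z 0.102–0.103, where 30° is predicted (0.103). I release and lift straight off.

```bash
python3 -m inch '{"translation":[[0,0,0.01],[0,0,0.01],[0,0,0.01],[0,0,0.01],[0,0,0.01],[0,0,0.01],[0,0,0.2],[0,0,0.5],[0,0,0.9],[0,0,0.9]],"rot":[[0,0,0],[0,0,0],[0,0,0],[0,0,0],[0,0,0],[0,0,0],[0,0,0],[0,0,0],[0,0,0],[0,0,0]],"jaw":[10,13,18,26,32,32,32,32,32,32]}' 5
python3 -m inch '{"translation":[[0.2,0,0.3],[0.5,0,0.5],[0.9,0,0.5],[1,0,0.5],[1,0,0.5]],"rot":[[0,0,0],[0,0,0],[0,0,0],[0,0,0],[0,0,0]],"jaw":[32,32,32,32,32]}'
python3 -m inch '{"translation":[[0.4,-0.3,0],[0.8,-0.6,0],[1,-0.9,0],[1,-0.9,0]],"rot":[[0,0,0],[0,0,0],[0,0,0],[0,0,0]],"jaw":[32,32,32,32]}'
python3 ck.py
python3 - <<'E'
from h import *
B=cv2.resize(eyes.camera("side")[120:400,200:460],(500,538),interpolation=3);A=cv2.resize(eyes.camera("top")[190:290,120:220],(300,300),interpolation=3)
cv2.imwrite("pics/fin.png",np.hstack([B,cv2.copyMakeBorder(A,0,238,0,0,0)]))
E
```

```text
time: 40.15
ee_pos: [0.4876, 0.3327, 0.1976]
eef_rot: [0.978, 0.206, 0.004, -0.004]
ft_force: [0.5, 0.0, -0.7]
width: 0.0318
time: 40.65
ee_pos: [0.5886, 0.3318, 0.2463]
eef_rot: [0.979, 0.205, 0.004, -0.003]
ft_force: [-0.4, -0.6, -0.3]
width: 0.032
time: 41.05
ee_pos: [0.6905, 0.235, 0.2456]
eef_rot: [0.979, 0.202, 0.003, -0.001]
ft_force: [-0.2, -0.8, 0.2]
width: 0.0323
side orange 315.5 0.0919 -0.0032 [0.048 0.054]
side red [311.3 338. ] [294, 334, 36, 10, 157]
1.85 [[252.8, 207.8], [288.0, 212.9]]
0.524 [[152.3, 254.1], [310.8, 338.5]]
grasp now [0.6879 0.241  0.2871] shift [-1.007 -1.422 -0.628] rot [-0.007  0.005 -0.002] q [-0.69  0.59  0.51  1.09 -0.28  1.52 -1.4 ] F [ 0.3  0.6 -0.2]
```

View pics/fin.png

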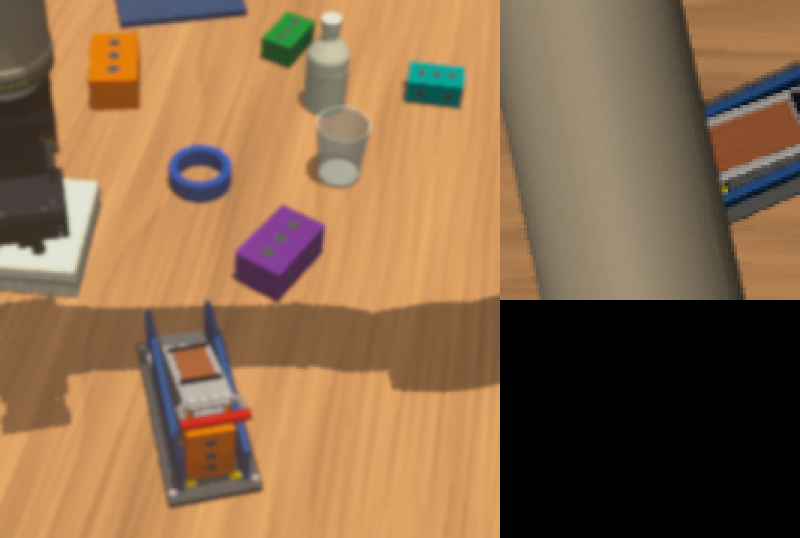

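The plate rests on the upright block between the yellow tabs. The red bar in the side image is at (311.3,338.0), against (310.8,338.5) predicted for 30°. The beaker, bottle and reel stand where they were, and the gripper is clear of everything.

```bash
python3 -c "
from bench import r
print(r.read_state()['ft_force'].round(1));print(r.close_job())"
```

```text
[0.1 0.4 0.5]
the job is handed in; nothing more can be done
None
```

I set the stage to 30° and handed the job in at about 41 s; no verdict came back. I swung the plate over by its handle, stood the small orange block on end in the pocket, and lowered the plate in the grip until its roller touched the block.

**Last checks**
- **Plate angle:** in the side picture the red bar was at (311.3, 338.0), against (310.8, 338.5) predicted for 30°. The arm over the stage hid the bar from the top camera, so only the side view confirms it.
- **Block and roller:** the block reached the pocket floor at the expected height, and the plate met it at the height expected for 30°, with about 11 N of contact force.
- **Surroundings:** the beaker, bottle and reel looked unmoved and upright. The robot was touching nothing.

**What disagreed**
- **Tool position:** the reported tool point was about 33 mm beyond the real fingertips along the tool. My first close on the handle therefore grabbed nothing; I worked out the offset from the pictures and corrected every later move.
- **Stage position:** my first estimate was about 4 mm off along the channel. I corrected it from the yellow tabs before placing the block.
- **Standing the block up:** two wrist joints reached their limits about 6° short of upright. I let the block settle the rest of the way on the bench, then picked it up again.

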